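Clamp a wooden plaque for carving

TASK

Get the wooden plaque ready for carving: slide it along the carving board right into the corner of the L-shaped stop, square against both strips, then turn the clamp's red T-handle clockwise until you feel the resistance rise clearly and the rubber pad holds the plaque fast. Clamp it firmly, but do not overtighten it, or the pad will mark the wood; leave the inkstone, water bottle, paperweight and chisel where they are.

Things in the scene. Friction and masses are not known exactly. Their poses are not given: they have to be found in the camera images.
- board: Plywood carving board 330 (its x) x 260 (y) x 14 mm, fixed on the table; origin at the centre of its underside, z up. Its L-shaped stop is two wooden strips standing 10 mm above its upper face: the far strip's face (looking to -x) is at board x = +100 mm, the left strip's face (looking to -y) at board y = +110 mm. The near (-x) and right (-y) sides are open.
- stop_corner (a point): Inner corner of the L-shaped stop, on the board's upper face, 14 mm above the table; axes as the board's.
- clamp_arm: Iron arm of the hold-down clamp, fixed. Origin at table height on the axis of its 20 mm pillar, which stands behind the far strip (board x = 141, y = 55 mm) and is 126 mm high. The arm reaches 91 mm along its own -x, over the board, to the screw: 28 mm wide, 36 mm at the screw; underside 68 mm, top 111 mm above the table.
- plaque: Loose dark wooden plaque 170 (its x) x 110 (y) x 22 mm, 0.2 to 0.38 kg, lying flat on the board 50 to 80 mm short of the far strip and 25 to 70 mm short of the left one, its x within 0.2 rad of the board's x. Too wide to grasp: push its edges. Origin at the centre of its underside, z up.
- plaque_corner (a point): The far left bottom corner of the plaque (plaque x = +85, y = +55 mm), the one that belongs in the stop's corner.
- handle_grip (a point): Centre of the crossbar of the red T-handle on top of the vertical clamp screw, on its axis, 158 to 161 mm above the table at the start. The crossbar is 100 mm long (this point's x axis), 18 mm wide (its y), 20 mm high. Below it the bare 13 mm screw runs down 43 mm or more to the arm. It sinks with the screw.
- t_handle (a joint): Turn of the T-handle, rad, growing clockwise seen from above; lowers the pad 1.91 mm per rad. Starts at 0 to 0.7, stop at 10. Screw friction 0.3 N m both ways (a torque read at rest may be off by that). After touch each rad adds about 84 N of clamping and 0.16 N m. Firm: 100 to 160 N, 1.2 to 1.9 rad past touch, torque 1.7 to 2 times the free one. Under 60 N is loose, over 240 N marks the wood.
- pad: Black rubber pad, 29 mm round, in a steel cup at the foot of the screw; it moves up and down with the screw but does not turn. It gives about 1 mm per 45 N. Left alone, the screw holds up to about 160 N; tighter than that it springs back a little when let go.
- pad_face (a point): Centre of the pad's underside. It starts 2 to 5 mm above the level of the plaque's upper face (how much differs each time: arm height and screw start both vary), so the plaque slides in beneath it. With the plaque home, the pad is over it, about 50 mm from its far edge and within 12 mm of its centre line.
- inkstone: Black inkstone 125 x 78 x 23 mm, 0.55 kg, loose on the table left of the board. Leave alone.
- water_bottle: Small white water bottle, 38 mm across, 95 mm high, upright, loose on the table right of the board. Leave alone.
- paperweight: Steel bar paperweight 180 x 16 x 12 mm, loose on the table right of the board. Leave alone.
- chisel: Carving chisel with a wooden handle, 170 mm long, 17 mm wide, lying on the table left of the board. Leave alone.
There are look-alikes about, which are no part of the job. Leave any orange or turquoise look-alike of the plaque alone.

How it is judged:
On the way, in this order (a step that is already met when the one before it is completed fails the run):
1. the plaque lies home in the corner of the stop, square to it, not yet clamped (distance between plaque_corner and stop_corner below 0.005 m and angle between the x axis of plaque and the x axis of board, either way round below 0.035 rad and contact force between pad and plaque below 5 N), for 0.2 s.
2. the pad clamps the plaque there with at least 60 N (distance between plaque_corner and stop_corner below 0.005 m and angle between the x axis of plaque and the x axis of board, either way round below 0.035 rad and contact force between pad and plaque above 60 N), for 0.3 s.
At the end, for the whole second after the job is handed in: The plaque's far left corner is within 5 mm of the stop's corner and the plaque is square to the board within 0.035 rad (2 degrees); the pad presses on it with 60 to 240 N; everything is at rest (all of step 2 and contact force between pad and plaque below 240 N and linear speed of plaque below 0.01 m/s); the robot touches nothing.
It fails at once if overtightened: the pad presses with more than 240 N and marks the wood (contact force between pad and plaque above 240 N).
It fails at once if the inkstone, water bottle, paperweight or chisel is shifted by more than 25 mm, or the bottle is knocked over (distance of any of inkstone, water_bottle, paperweight, chisel from where it was at the start of the episode above 0.025 m or angle between water_bottle's own z axis and vertical above 0.6 rad).
It also fails if it takes over 72 s, if anything falls off the work surface, if the arm or the gripper's body presses on something with over 40 N, if the wrist force passes 120 N, or if a joint passes its speed limit or range.

ROBOT

A 6-joint arm with a two-finger parallel gripper is mounted at the origin on the work surface. World frame = base frame: x ahead of the robot, y to its left, z up, the work surface at z = 0. Lengths are in m, angles in rad, forces in N, time in s.
With the tool pointing down it reaches from about 0.325 to 0.925 m from the base axis. Payload 3.1 kg.
Tool frame: the origin (TCP) lies midway between the tips of the shut fingers; the grasp point (between the pads) lies 19 mm behind it (r.hold_point_z is the distance from the TCP to the grasp point, in m); z points along the fingers, y is the direction in which the jaws open and shut (so a half turn about z gives the same grasp; the last joint's range is limited). The gripper opens to 85 mm and grips with 20 to 120 N. Pads are 22 mm wide; open, the fingers measure 114 mm over their backs; the gripper's body (76 mm by 85 mm) begins 54 mm behind the grasp point. The pads swing forward as they close: fully open they stand 13 mm farther back than shut.
Start: joints at [-1.33, 0.217, 1.613, -0, 1.311, -0.112], TCP at [0.216, -0.587, 0.231] pointing down, gripper open.
Joint ranges: [-2.75, 2.75], [-0.78, 2.1], [0.31, 2.55], [-1.13, 4.27], [0.13, 2.63], [-2.58, 2.58]. Speed limits (rad/s): [2.79, 2.79, 3.14, 3.14, 3.14, 3.14].

INTERFACE

Orientations are given as a 3x3 rotation matrix whose columns are the frame's x, y, z axes.
In Python, from rig import r, vision, job gives the robot as it stands.
- The arm moves only by the tool carry_out, never from a script. Its argument "increments" is a list of rows, each a list of 3 entries, a list of its own where there are three numbers: the shift along the tool's x, y, z in mm, then the turn, a rotation vector about the tool's x, y, z in rad, then the opening, from 0 (shut) to 1 (fully open). A call has 1 to 8 rows; each row is the pose to reach, as a shift and turn from the pose commanded when the call began, along the tool's axes at that moment; what a row does not reach only later rows make up. A row lasts 1/12 s, in which the tool goes at most 41.7 mm and 7.16 degrees, less where a joint would pass 70% of its speed; a pose out of reach is approached as far as the arm can. A call with a gripper value outside its range is refused whole. The fingers move at their own pace and stop on an object; "grip_force" is the grip in N (left out, the last holds). Time passes only in rows, so rows that repeat a pose let the fingers close. It gives the time, the measured TCP pose, the force and the opening at its end, in the units of the state.
- r.sense(): the state, without advancing time (a new reading comes with each control period).
- vision.camera(name): name is "scene" or "top"; returns (picture, depth): 480x640x3 uint8, red, green, blue; 480x640 float32, m along the optical axis (not along the pixel's ray), 0 where there is no reading.
- vision.camera_model(name): a dict with "K" (3x3 intrinsics, pixels), "eye" and "rotation" of the camera in the world. Camera axes: x right, y down, z forward; pixel columns grow to the right and rows downward; lengths in m; the calibration is good to about 2 mm. A picture is of the moment at which its call begins. camera_model takes no time and is no camera call.
- job.sign_off(): hands the job in, once; it reports no verdict.
The state is a dict: "clock": time; "joints": joint angles; "qd": joint speeds; "effort": joint torques, N m; "ee_pos": TCP position; "eef_rot": TCP orientation; "force": force on the tool from outside, world axes, zero at the start; "wrist_torque": the same for the moment, N m; "gripper_width": opening from 0.0 (shut) to 1.0 (fully open).
Only numpy, scipy, OpenCV 4.12 (cv2) and the standard library are available. Lean on these libraries where they do the work, as an engineer would, in place of code of your own. Each camera call takes 0.05 s, during which the arm holds its last target.

## Working session

There is one attempt and no reset: what is moved stays moved. The work goes in short steps, Python scripts to look and compute and a tool call to move; the robot and the scene stay as the last step left them, time stands still between calls to the robot, and variables do not carry over. Pictures are saved under pics/ and viewed, and the job is handed in when it is done.

Besides the shell and the picture viewer there is one more tool, called after ">>>" by a JSON object that holds its "op" and its "data". carry_out: Moves the arm, as the interface text tells. Its arguments: {"type":"object","properties":{"increments":{"type":"array","items":{"type":"array"}},"grip_force":{"type":"number"}},"required":["increments"]}

```bash
ls; mkdir -p pics
python3 - <<'E'
from rig import r,vision,job
import cv2,numpy as np
for n in("scene","top"):
    p,d=vision.camera(n); cv2.imwrite(f"pics/{n}0.png",p[:,:,::-1]); np.savez(f"pics/{n}0.npz",p=p,d=d)
    m=vision.camera_model(n); print(n,m)
s=r.sense(); print(s)
E
```

```text
pics
scene {'K': array([[496.72349214,   0.        , 325.60351435],
       [  0.        , 496.72349214, 244.96985093],
       [  0.        ,   0.        ,   1.        ]]), 'eye': array([1.22557931, 0.12998556, 0.69043165]), 'rotation': array([[-0.22404804,  0.59671574, -0.77054059],
       [ 0.97438882,  0.15273571, -0.1650401 ],
       [ 0.01920704, -0.78778304, -0.61565328]])}
top {'K': array([[466.42088696,   0.        , 321.0104892 ],
       [  0.        , 466.42088696, 237.4878799 ],
       [  0.        ,   0.        ,   1.        ]]), 'eye': array([ 0.35344558, -0.02927159,  0.97286255]), 'rotation': array([[-0.00770642, -0.98859482,  0.15040243],
       [-0.99952703,  0.00313744, -0.03059205],
       [ 0.02977126, -0.15056705, -0.98815142]])}
{'clock': 0.1, 'joints': array([-1.33019562e+00,  2.17730043e-01,  1.61481149e+00, -1.31699303e-07,
        1.31130879e+00, -1.12185326e-01]), 'qd': array([-0.00052136, -0.00095783, -0.00220255,  0.00150115,  0.00085142,
        0.00074883]), 'effort': array([-2.33806804e-04, -3.98075902e+01, -3.04968238e+01, -1.08810275e-04,
        4.20517419e-03, -3.40712951e-06]), 'ee_pos': array([ 0.21579418, -0.58575924,  0.23004727]), 'eef_rot': array([[ 9.38413802e-01,  3.45513021e-01, -5.38093008e-04],
       [ 3.45513347e-01, -9.38411274e-01,  2.19259967e-03],
       [ 2.52619190e-04, -2.24348411e-03, -9.99997451e-01]]), 'force': array([0.38790259, 0.17998249, 0.03998203]), 'wrist_torque': array([0.053759  , 0.02244816, 0.01140006]), 'gripper_width': 0.9957947930896413}
```

View pics/scene0.png

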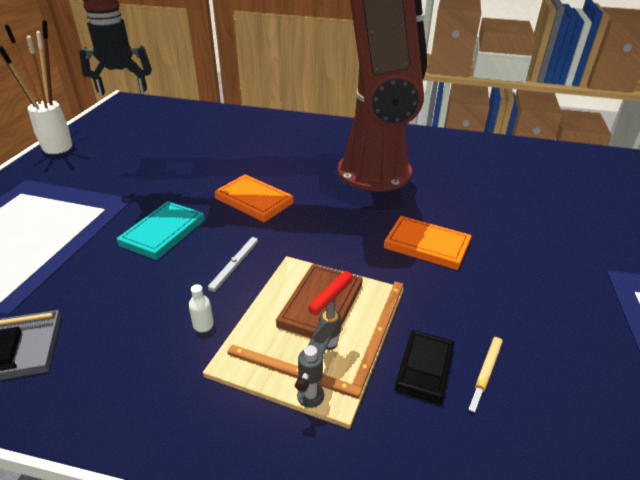

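View pics/top0.png

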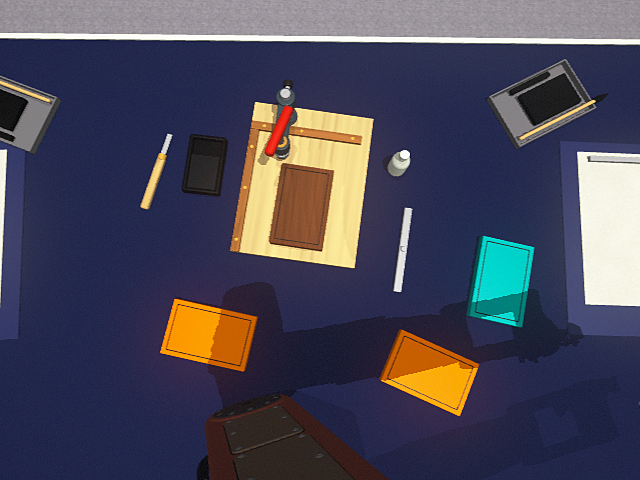

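The top view shows what could be taken for the plaque. The brown plaque is at (302,207), the orange plaques are at (209,335) and (430,372), and the turquoise one is at (502,281). The dark brown one on the board at (302,207) is the right one. The red handle is at (279,130). I'll measure these and check the choice in a crop.

```bash
cat > h.py <<'E'
import numpy as np,cv2
from rig import r,vision,job
def ray(n,uv,z):
    m=vision.camera_model(n);K=m['K'];R=m['rotation'];e=m['eye']
    uv=np.atleast_2d(uv).astype(float)
    d=np.c_[(uv-[K[0,2],K[1,2]])/[K[0,0],K[1,1]],np.ones(len(uv))]@R.T
    return e+d*((z-e[2])/d[:,2])[:,None]
def proj(n,P):
    m=vision.camera_model(n);P=np.atleast_2d(P);c=(P-m['eye'])@m['rotation'];u=c@m['K'].T
    return u[:,:2]/u[:,2:]
def big(mask):
    n,l,s,c=cv2.connectedComponentsWithStats(mask.astype(np.uint8)); return l==1+np.argmax(s[1:,4])
def grab(n,tag):
    p,d=vision.camera(n); cv2.imwrite(f"pics/{tag}.png",p[:,:,::-1]); return p,d
E
python3 - <<'E'
from h import *
p=np.load("pics/top0.npz")['p']; d=np.load("pics/top0.npz")['d']
c=p[80:290,210:410]; cv2.imwrite("pics/crop0.png",cv2.resize(c[:,:,::-1],None,fx=2.8,fy=2.8,interpolation=cv2.INTER_CUBIC))
hsv=cv2.cvtColor(p,cv2.COLOR_RGB2HSV)
for uv in [(302,207),(265,200),(340,200),(243,200),(310,131),(279,130),(340,170),(238,240)]: print(uv,p[uv[1],uv[0]],hsv[uv[1],uv[0]],d[uv[1],uv[0]])
p=np.load("pics/scene0.npz")['p']
c=p[240:430,200:420]; cv2.imwrite("pics/crop1.png",cv2.resize(c[:,:,::-1],None,fx=3,fy=3,interpolation=cv2.INTER_CUBIC))
E
```

```text
(302, 207) [142  84  48] [ 11 169 142] 0.9574312
(265, 200) [246 224 143] [ 24 107 246] 0.980938
(340, 200) [251 231 153] [ 24 100 251] 0.9840429
(243, 200) [190 120  63] [ 13 170 190] 0.9699129
(310, 131) [209 132  70] [ 13 170 209] 0.99898726
(279, 130) [246  48  33] [  2 221 246] 0.84216803
(340, 170) [249 227 148] [ 23 103 249] 0.9919835
(238, 240) [196 121  63] [ 13 173 196] 0.95417285
```

View pics/crop0.png

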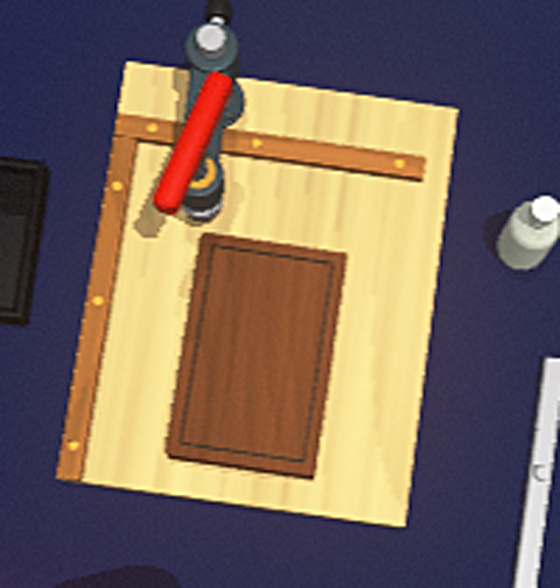

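View pics/crop1.png

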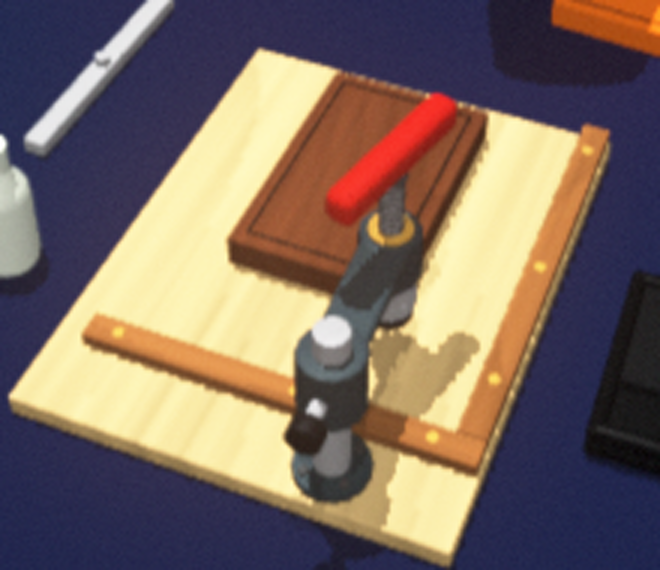

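```bash
cat >> h.py <<'E'
def rect(n,mask,z):
    c=max(cv2.findContours(mask.astype(np.uint8),cv2.RETR_EXTERNAL,cv2.CHAIN_APPROX_NONE)[0],key=cv2.contourArea)[:,0]
    w=ray(n,c,z)[:,:2]
    (cx,cy),(a,b),t=cv2.minAreaRect((w*1000).astype(np.float32))
    t=np.deg2rad(t)
    if a<b: a,b=b,a; t+=np.pi/2
    t=(t+np.pi/2)%np.pi-np.pi/2
    return np.array([cx,cy])/1000,(a,b),t
def masks(p):
    h=cv2.cvtColor(p,cv2.COLOR_RGB2HSV).astype(int); H,S,V=h[...,0],h[...,1],h[...,2]
    roi=np.zeros(H.shape,bool); roi[90:280,215:390]=1
    board=(H>=8)&(H<=30)&(S>70)&(V>60)&roi
    plaq=(H>=6)&(H<=16)&(S>130)&(V<168)&roi
    red=((H<=5)|(H>=175))&(S>190)&(V>150)&roi
    return board,plaq,red
E
python3 - <<'E'
from h import *
p=np.load("pics/top0.npz")['p']
b,q,rd=masks(p)
q=big(cv2.morphologyEx(q.astype(np.uint8),cv2.MORPH_OPEN,np.ones((5,5))))
b=big(b);rd=big(rd)
B=rect('top',b,.014);Q=rect('top',q,.036);H=rect('top',rd,.170)
print(B,Q,H)
def toW(c,t,v): return c+np.array([[np.cos(t),-np.sin(t)],[np.sin(t),np.cos(t)]])@v
corner=toW(B[0],B[2],np.array([.1,.11])); print('corner',corner)
print('pl corner',toW(Q[0],Q[2],np.array([.085,.055])))
R=np.array([[np.cos(B[2]),-np.sin(B[2])],[np.sin(B[2]),np.cos(B[2])]])
print('gap in board', R.T@(toW(Q[0],Q[2],np.array([.085,.055]))-corner), 'handle in board',R.T@(H[0]-B[0]),'plaque c',R.T@(Q[0]-B[0]))
v=p.copy()
for c,n,z in((B,(330,260),.014),(Q,(170,110),.036),(H,(100,18),.17)):
    P=[np.r_[toW(c[0],c[2],np.array([sx*n[0],sy*n[1]])/2000),z] for sx,sy in((1,1),(1,-1),(-1,-1),(-1,1))]
    cv2.polylines(v,[np.round(proj('top',P)).astype(int)],1,(0,255,255),1)
P=[np.r_[toW(B[0],B[2],np.array(k)),.024] for k in((-.165,.11),(.1,.11),(.1,-.13))]
cv2.polylines(v,[np.round(proj('top',P)).astype(int)],0,(255,0,255),1)
cv2.imwrite("pics/ov0.png",cv2.resize(v[80:290,210:410,::-1],None,fx=2.8,fy=2.8))
E
```

```text
(array([ 0.61636615, -0.02212576]), (329.87127685546875, 260.57147216796875), np.float64(-0.144338271076224)) (array([ 0.5610965 , -0.01808217]), (171.05531311035156, 108.81392669677734), np.float64(-0.14879227484132684)) (array([0.67203662, 0.02128212]), (97.69800567626953, 17.614070892333984), np.float64(-0.39235806392113926))
corner [0.73114842 0.07234662]
pl corner [0.65331073 0.0237094 ]
gap in board [-0.07003242 -0.05932744] handle in board [0.04884788 0.05096401] plaque c [-0.05527654 -0.00394831]
```

View pics/ov0.png

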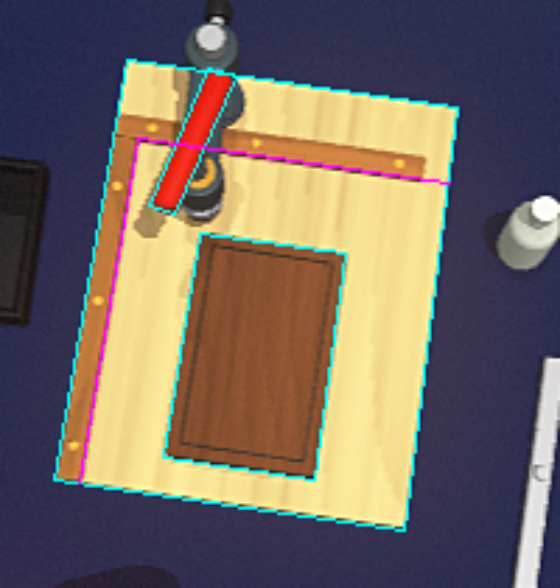

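```bash
cat >> h.py <<'E'
from scipy.spatial.transform import Rotation as Ro
tb=-0.1443;BC=np.array([.6164,-.0221])
RB=np.array([[np.cos(tb),-np.sin(tb)],[np.sin(tb),np.cos(tb)]])
def bw(x,y): return BC+RB@np.array([x,y])
def wb(P): return RB.T@(np.array(P)[:2]-BC)
def to(pos,psi):
    s=r.sense();R=s['eef_rot']
    T=np.array([[np.cos(psi),np.sin(psi),0],[np.sin(psi),-np.cos(psi),0],[0,0,-1]])
    print('pos',s['ee_pos'].round(4),'board',wb(s['ee_pos']).round(4),'psi',round(np.arctan2(R[1,0],R[0,0]),4),'F',s['force'].round(1),'tq',s['wrist_torque'].round(2),'w',round(s['gripper_width'],3),'t',s['clock'])
    print('shift mm',(R.T@(np.array(pos)-s['ee_pos'])*1000).round(1),'rotvec',Ro.from_matrix(R.T@T).as_rotvec().round(4))
E
python3 - <<'E'
from h import *
to([*bw(-.055,-.092),.15],np.pi/2+tb)
E
```

```text
pos [ 0.2158 -0.5858  0.23  ] board [-0.3154 -0.6154] psi 0.3528 F [0.4 0.2 0. ] tq [0.05 0.02 0.01] w 0.996 t 0.1
shift mm [ 478.5 -335.7   80.9] rotvec [-0.0019 -0.0014 -1.0737]
```

>>> {"op": "carry_out", "data": {"increments": [[[30,-21,0],[0,0,-0.07],0.6],[[60,-42,0],[0,0,-0.14],0.6],[[90,-63,0],[0,0,-0.21],0.6],[[120,-84,0],[0,0,-0.28],0.6],[[150,-105,0],[0,0,-0.35],0.6],[[180,-126,0],[0,0,-0.42],0.6],[[210,-147,0],[0,0,-0.49],0.6],[[240,-168,0],[0,0,-0.54],0.6]]}}

```text
clock: 0.77
ee_pos: [0.3836, -0.344, 0.2308]
eef_rot: [[0.625, 0.781, -0.0], [0.781, -0.625, 0.001], [0.0, -0.001, -1.0]]
force: [1.0, -0.6, -0.0]
gripper_width: 0.6
```

```bash
python3 -c "
from h import *
to([*bw(-.055,-.092),.15],np.pi/2+tb)"
```

```text
pos [ 0.3836 -0.344   0.2308] board [-0.1841 -0.3521] psi 0.8956 F [ 1.  -0.6 -0. ] tq [ 0.   -0.05  0.04] w 0.6 t 0.7667
shift mm [289.6 -20.3  80.9] rotvec [-7.000e-04 -4.000e-04 -5.309e-01]
```

>>> {"op": "carry_out", "data": {"increments": [[[36,-3,0],[0,0,-0.07],0.6],[[72,-5,0],[0,0,-0.14],0.6],[[108,-8,0],[0,0,-0.21],0.6],[[144,-10,0],[0,0,-0.28],0.6],[[180,-13,10],[0,0,-0.35],0.6],[[216,-15,30],[0,0,-0.42],0.6],[[252,-18,50],[0,0,-0.49],0.6],[[289,-20,80],[0,0,-0.53],0.6]]}}

```text
clock: 1.43
ee_pos: [0.548, -0.1103, 0.1556]
eef_rot: [[0.144, 0.99, 0.003], [0.99, -0.144, -0.001], [-0.0, 0.003, -1.0]]
force: [0.5, -1.4, 0.4]
gripper_width: 0.601
```

```bash
python3 -c "
from h import *
to([*bw(-.055,-.092),.016],np.pi/2+tb)
grab('top','t1');grab('scene','s1')"
```

```text
pos [ 0.548  -0.1103  0.1556] board [-0.055  -0.0971] psi 1.4265 F [ 0.5 -1.4  0.4] tq [ 0.   -0.01 -0.02] w 0.601 t 1.4333
shift mm [  5.2  -0.4 139.6] rotvec [ 0.0033  0.0003 -0.    ]
```

View pics/s1.png

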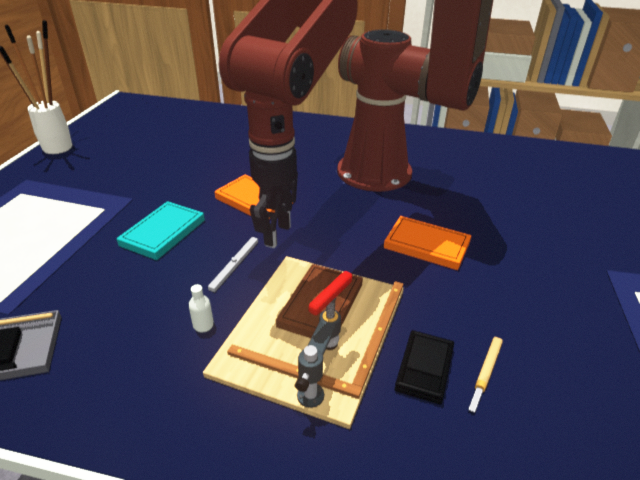

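The scene view shows the open gripper over the right side of the board at about (270,220), clear of the bottle at (201,310) and the handle at (330,290). Next I descend beside the plaque's right edge.

>>> {"op": "carry_out", "data": {"increments": [[[2,0,35],[0.003,0,0],0.6],[[3,0,70],[0.003,0,0],0.6],[[3,0,100],[0.003,0,0],0.6],[[3,0,120],[0.003,0,0],0.6],[[3,0,130],[0.003,0,0],0.6],[[3,0,135],[0.003,0,0],0.6],[[3,0,135],[0.003,0,0],0.6]]}}

```text
clock: 2.12
ee_pos: [0.5461, -0.1094, 0.0196]
eef_rot: [[0.148, 0.989, -0.004], [0.989, -0.148, 0.001], [0.0, -0.004, -1.0]]
force: [0.1, 0.1, -0.0]
gripper_width: 0.603
```

```bash
python3 -c "
from h import *
to([*bw(-.055,-.011),.02],np.pi/2+tb)
p,_=grab('top','t2');grab('scene','s2')
cv2.imwrite('pics/t2c.png',cv2.resize(p[80:290,210:410,::-1],None,fx=2.8,fy=2.8))"
```

```text
pos [ 0.5461 -0.1094  0.0196] board [-0.057  -0.0965] psi 1.4223 F [ 0.1  0.1 -0. ] tq [0.03 0.01 0.01] w 0.603 t 2.1167
shift mm [85.5  1.7 -0.4] rotvec [-0.0043 -0.0001 -0.0042]
```

View pics/t2c.png

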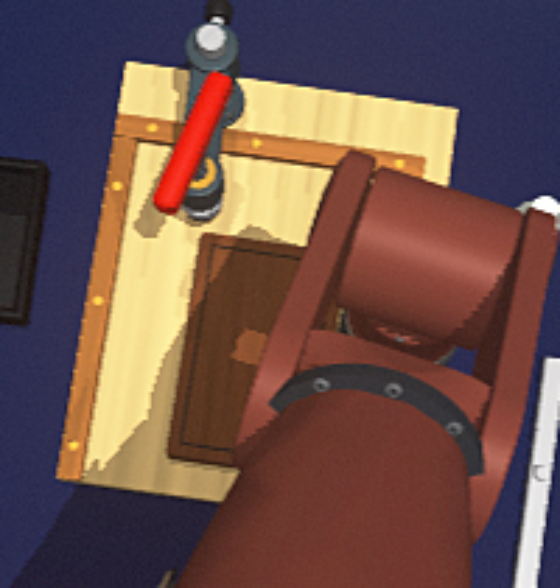

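View pics/s2.png

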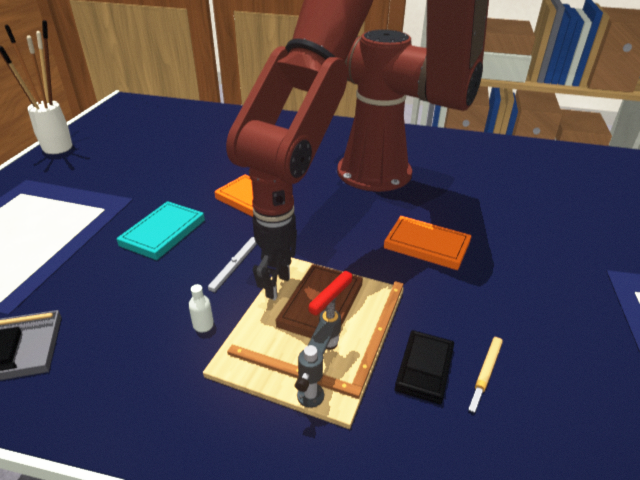

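>>> {"op": "carry_out", "data": {"increments": [[[10,0.5,0],[0,0,-0.004],0.6],[[20,0.7,0],[0,0,-0.004],0.6],[[28,1,0],[0,0,-0.004],0.6],[[36,1,0],[0,0,-0.004],0.6],[[44,1,0],[0,0,-0.004],0.6],[[52,1,0],[0,0,-0.004],0.6],[[60,1,0],[0,0,-0.004],0.6],[[68,1,0],[0,0,-0.004],0.6]]}}

```text
clock: 2.88
ee_pos: [0.5578, -0.0413, 0.0203]
eef_rot: [[0.143, 0.99, -0.003], [0.99, -0.143, 0.0], [-0.0, -0.003, -1.0]]
force: [0.7, -3.9, 3.0]
gripper_width: 0.6
```

```bash
python3 -c "
from h import *
to([*bw(-.055,-.011),.02],np.pi/2+tb)
p,_=grab('top','t3');grab('scene','s3')
cv2.imwrite('pics/t3c.png',cv2.resize(p[80:290,210:410,::-1],None,fx=2.8,fy=2.8))"
```

```text
pos [ 0.5578 -0.0413  0.0203] board [-0.0552 -0.0275] psi 1.427 F [ 0.7 -3.9  3. ] tq [-0.53  0.04 -0.02] w 0.6 t 2.8833
shift mm [16.5  0.2  0.3] rotvec [-0.0026  0.0003  0.0005]
```

View pics/t3c.png

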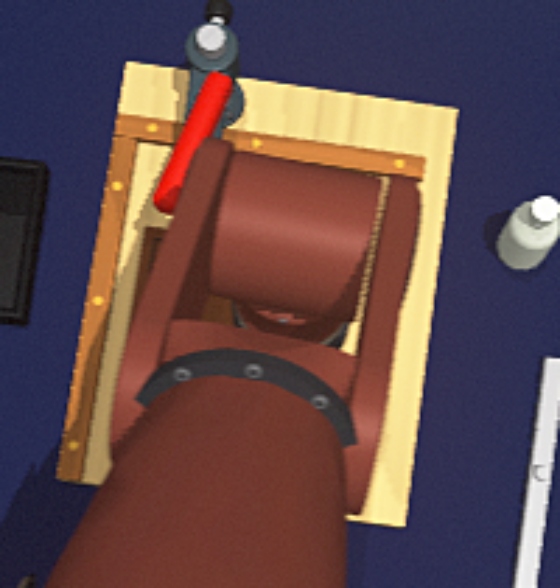

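View pics/s3.png

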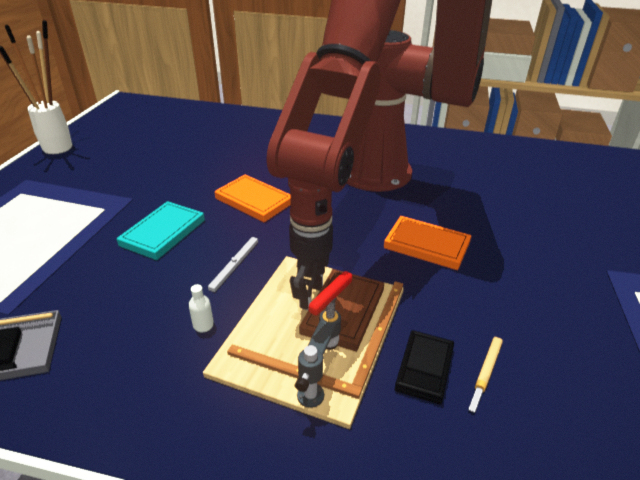

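The plaque is sliding left without turning. In the scene view it sits at about (340,310), close to the left strip at (380,340). I'll close the remaining gap slowly.

>>> {"op": "carry_out", "data": {"increments": [[[4,0,0],[0,0,0],0.6],[[7,0,0],[0,0,0],0.6],[[10,0,0],[0,0,0],0.6],[[12,0,0],[0,0,0],0.6],[[13,0,0],[0,0,0],0.6],[[14,0,0],[0,0,0],0.6],[[14,0,0],[0,0,0],0.6]]}}

```text
clock: 3.57
ee_pos: [0.5593, -0.0278, 0.0198]
eef_rot: [[0.144, 0.99, -0.004], [0.99, -0.144, 0.001], [0.0, -0.004, -1.0]]
force: [-0.5, -0.9, -0.3]
gripper_width: 0.599
```

```bash
python3 -c "
from h import *
to([*bw(-.055,-.011),.02],np.pi/2+tb)"
```

```text
pos [ 0.5593 -0.0278  0.0198] board [-0.0557 -0.0139] psi 1.4266 F [-0.5 -0.9 -0.3] tq [-0.    0.09 -0.07] w 0.599 t 3.5667
shift mm [ 2.9  0.7 -0.2] rotvec [-0.0036 -0.0005  0.0001]
```

>>> {"op": "carry_out", "data": {"increments": [[[1,0,0],[0,0,0],0.6],[[2,0,0],[0,0,0],0.6],[[3,0,0],[0,0,0],0.6],[[3,0,0],[0,0,0],0.6]]}}

```text
clock: 3.9
ee_pos: [0.56, -0.0251, 0.0201]
eef_rot: [[0.144, 0.99, -0.003], [0.99, -0.144, 0.001], [0.0, -0.003, -1.0]]
force: [-0.4, -0.4, -0.7]
gripper_width: 0.601
```

>>> {"op": "carry_out", "data": {"increments": [[[1,0,0],[0,0,0],0.6],[[2,0,0],[0,0,0],0.6],[[2,0,0],[0,0,0],0.6]]}}

```text
clock: 4.15
ee_pos: [0.5601, -0.0251, 0.0201]
eef_rot: [[0.143, 0.99, -0.004], [0.99, -0.143, -0.003], [-0.003, -0.003, -1.0]]
force: [-3.4, -8.4, -0.0]
gripper_width: 0.601
```

```bash
python3 -c "
from h import *
to([*bw(-.055,-.011),.02],np.pi/2+tb)"
```

```text
pos [ 0.5601 -0.0251  0.0201] board [-0.0553 -0.011 ] psi 1.4276 F [-3.4 -8.4 -0. ] tq [-1.19  0.3  -0.11] w 0.601 t 4.15
shift mm [0.  0.3 0.1] rotvec [-0.0033  0.0035  0.0011]
```

>>> {"op": "carry_out", "data": {"increments": [[[-6,0,0],[0,0,0],0.6],[[-15,0,0],[0,0,0],0.6],[[-20,0,-15],[0,0,0],0.6],[[-20,15,-45],[0,0,0],0.6],[[-20,10,-70],[0,0,0.12],0.6],[[0,-15,-70],[0,0,0.24],0.6],[[20,-50,-70],[0,0,0.36],0.6],[[40,-80,-70],[0,0,0.48],0.6]]}}

```text
clock: 4.82
ee_pos: [0.4869, 0.0282, 0.0913]
eef_rot: [[0.591, 0.807, -0.001], [0.807, -0.591, 0.001], [0.001, -0.002, -1.0]]
force: [0.0, 0.5, 0.4]
gripper_width: 0.599
```

```bash
python3 -c "
from h import *
to([*bw(-.172,.055),.09],tb)"
```

```text
pos [0.4869 0.0282 0.0913] board [-0.1354  0.0311] psi 0.9389 F [0.  0.5 0.4] tq [ 0.02 -0.02 -0.01] w 0.599 t 4.8167
shift mm [  4.  -43.5   1.4] rotvec [-1.8000e-03  4.0000e-04  1.0832e+00]
```

>>> {"op": "carry_out", "data": {"increments": [[[1,-10,0],[0,0,0.12],0.6],[[1,-20,0],[0,0,0.24],0.6],[[2,-32,0],[0,0,0.36],0.6],[[3,-44,0],[0,0,0.48],0.6],[[4,-44,0],[0,0,0.6],0.6],[[4,-44,0],[0,0,0.72],0.6],[[4,-44,0],[0,0,0.84],0.6],[[4,-44,0],[0,0,0.96],0.6]]}}

```text
clock: 5.48
ee_pos: [0.4539, 0.0569, 0.0908]
eef_rot: [[1.0, -0.019, -0.002], [-0.019, -1.0, 0.001], [-0.002, -0.001, -1.0]]
force: [-0.0, 0.1, -0.4]
gripper_width: 0.596
```

```bash
python3 -c "
from h import *
to([*bw(-.172,.055),.02],tb)"
```

```text
pos [0.4539 0.0569 0.0908] board [-0.1721  0.0548] psi -0.0192 F [-0.   0.1 -0.4] tq [-0.03 -0.   -0.02] w 0.596 t 5.4833
shift mm [ 0.3 -0.1 70.8] rotvec [-0.0011  0.0021  0.1251]
```

>>> {"op": "carry_out", "data": {"increments": [[[0,0,5],[0,0.002,0.11],0.6],[[0,0,30],[0,0.002,0.125],0.6],[[0,0,55],[0,0.002,0.125],0.6],[[0,0,66],[0,0.002,0.125],0.6],[[0,0,71],[0,0.002,0.125],0.6],[[0,0,71],[0,0.002,0.125],0.6]]}}

```text
clock: 5.98
ee_pos: [0.4524, 0.0568, 0.0184]
eef_rot: [[0.99, -0.138, -0.004], [-0.138, -0.99, 0.001], [-0.004, -0.0, -1.0]]
force: [0.1, 0.5, -0.2]
gripper_width: 0.596
```

```bash
python3 -c "
from h import *
to([*bw(-.081,.055),.02],tb)
p,_=grab('top','t4');grab('scene','s4')
cv2.imwrite('pics/t4c.png',cv2.resize(p[80:290,210:410,::-1],None,fx=2.8,fy=2.8))"
```

```text
pos [0.4524 0.0568 0.0184] board [-0.1736  0.0545] psi -0.1385 F [ 0.1  0.5 -0.2] tq [-0.    0.04 -0.02] w 0.596 t 5.9833
shift mm [92.6  0.  -1.9] rotvec [-0.0002  0.0037  0.0058]
```

View pics/t4c.png

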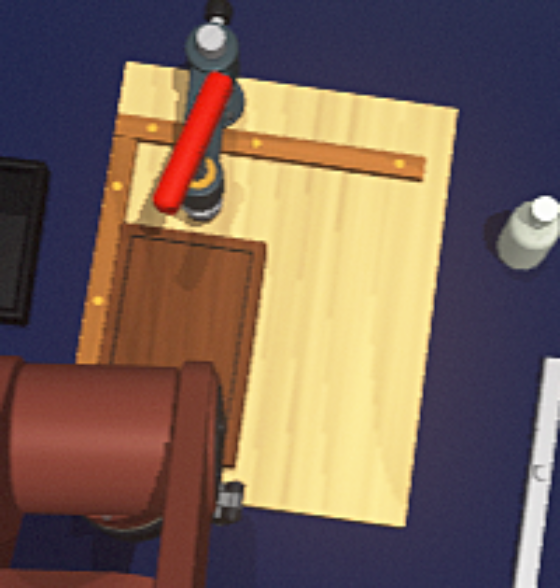

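View pics/s4.png

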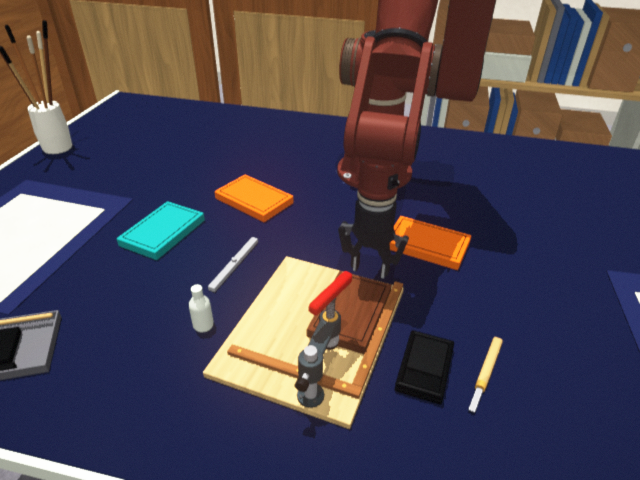

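The plaque is flush along the left strip (crop, left edge at x≈110–125), and the fingers stand behind its near edge. I'll push it towards the far strip.

>>> {"op": "carry_out", "data": {"increments": [[[10,0,-1],[0,0.003,0.006],0.6],[[20,0,-1],[0,0.003,0.006],0.6],[[29,0,-1],[0,0.003,0.006],0.6],[[37,0,-1],[0,0.003,0.006],0.6],[[45,0,-1],[0,0.003,0.006],0.6],[[53,0,-1],[0,0.003,0.006],0.6],[[61,0,-1],[0,0.003,0.006],0.6],[[68,0,-1],[0,0.003,0.006],0.6]]}}

```text
clock: 6.75
ee_pos: [0.5216, 0.0473, 0.0202]
eef_rot: [[0.99, -0.144, 0.002], [-0.144, -0.99, -0.0], [0.002, -0.0, -1.0]]
force: [-4.3, 0.3, 3.4]
gripper_width: 0.604
```

```bash
python3 -c "
from h import *
to([*bw(-.081,.055),.02],tb)"
```

```text
pos [0.5216 0.0473 0.0202] board [-0.1038  0.055 ] psi -0.1442 F [-4.3  0.3  3.4] tq [ 0.06  0.65 -0.05] w 0.604 t 6.75
shift mm [22.8  0.   0.3] rotvec [-0.     -0.0017  0.0001]
```

>>> {"op": "carry_out", "data": {"increments": [[[5,0,0],[0,0,0],0.6],[[10,0,0],[0,0,0],0.6],[[14,0,0],[0,0,0],0.6],[[17,0,0],[0,0,0],0.6],[[19,0,0],[0,0,0],0.6],[[20,0,0],[0,0,0],0.6],[[21,0,0],[0,0,0],0.6],[[21,0,0],[0,0,0],0.6]]}}

```text
clock: 7.42
ee_pos: [0.5417, 0.0444, 0.0203]
eef_rot: [[0.99, -0.144, 0.002], [-0.144, -0.99, -0.0], [0.002, -0.0, -1.0]]
force: [-2.2, -0.1, -0.9]
gripper_width: 0.599
```

>>> {"op": "carry_out", "data": {"increments": [[[1,0,0],[0,0,0],0.6],[[2,0,0],[0,0,0],0.6],[[3,0,0],[0,0,0],0.6],[[3,0,0],[0,0,0],0.6]]}}

```text
clock: 7.75
ee_pos: [0.545, 0.044, 0.0204]
eef_rot: [[0.99, -0.144, 0.003], [-0.144, -0.99, -0.0], [0.003, -0.0, -1.0]]
force: [-0.8, -1.3, -0.6]
gripper_width: 0.599
```

```bash
python3 -c "
from h import *
to([*bw(-.081,.055),.02],tb)"
```

```text
pos [0.545  0.044  0.0204] board [-0.0801  0.0551] psi -0.1442 F [-0.8 -1.3 -0.6] tq [ 0.01  0.21 -0.02] w 0.599 t 7.75
shift mm [-0.9  0.1  0.4] rotvec [-0.0003 -0.0029  0.0001]
```

>>> {"op": "carry_out", "data": {"increments": [[[1,0,0],[0,0,0],0.6],[[2,0,0],[0,0,0],0.6],[[2,0,0],[0,0,0],0.6]]}}

```text
clock: 8.0
ee_pos: [0.545, 0.0439, 0.0204]
eef_rot: [[0.99, -0.144, -0.002], [-0.144, -0.99, 0.0], [-0.002, 0.0, -1.0]]
force: [-6.9, 0.6, 4.7]
gripper_width: 0.601
```

```bash
python3 -c "
from h import *
to([*bw(-.081,.055),.02],tb)"
```

```text
pos [0.545  0.0439 0.0204] board [-0.0802  0.0551] psi -0.1442 F [-6.9  0.6  4.7] tq [0.04 0.89 0.01] w 0.601 t 8.0
shift mm [-0.8  0.1  0.4] rotvec [0.0001 0.0022 0.0001]
```

>>> {"op": "carry_out", "data": {"increments": [[[-8,0,0],[0,0,0],0.6],[[-25,0,0],[0,0,0],0.6],[[-40,0,-20],[0,0,0],0.6],[[-60,0,-60],[0,0,0],0.6],[[-90,0,-90],[0,0,0],0.6],[[-120,0,-130],[0,0,0],0.6],[[-130,0,-165],[0,0,0],0.6],[[-130,0,-180],[0,0,0],0.6]]}}

```text
clock: 8.67
ee_pos: [0.4177, 0.063, 0.2044]
eef_rot: [[0.99, -0.143, 0.01], [-0.143, -0.99, 0.0], [0.01, -0.002, -1.0]]
force: [0.2, 0.7, 1.3]
gripper_width: 0.6
```

```bash
python3 -c "
from h import *
p,_=grab('top','t5');grab('scene','s5')
b,q,rd=masks(p)
q=big(cv2.morphologyEx(q.astype(np.uint8),cv2.MORPH_OPEN,np.ones((5,5))))
Q=rect('top',q,.036);print(Q,wb(Q[0]),Q[2]-tb)
cv2.imwrite('pics/t5c.png',cv2.resize(p[80:290,210:410,::-1],None,fx=2.8,fy=2.8))
to([0,0,0],0)"
```

```text
(array([0.63704041, 0.03090547]), (170.99810791015625, 111.6021728515625), np.float64(-0.14303452056457555)) [0.01280371 0.05542266] 0.0012654794354244603
pos [0.4216 0.0626 0.2061] board [-0.205   0.0558] psi -0.1436 F [1.8 1.1 0.1] tq [-0.    0.    0.03] w 0.601 t 8.7667
shift mm [-411.7  122.8  198.9] rotvec [-0.001  -0.017  -0.1436]
```

View pics/t5c.png

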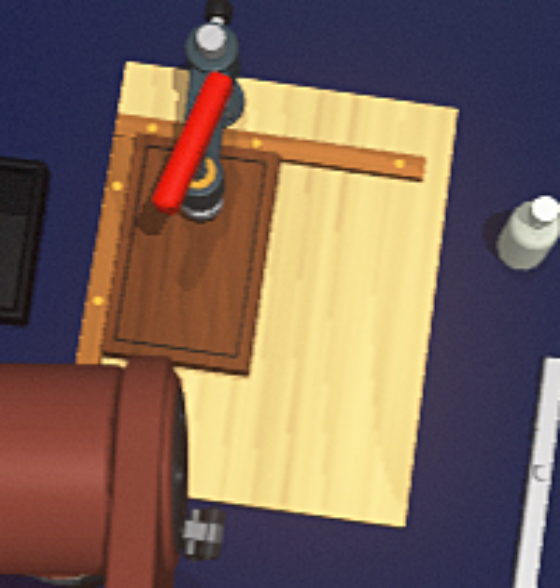

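View pics/s5.png

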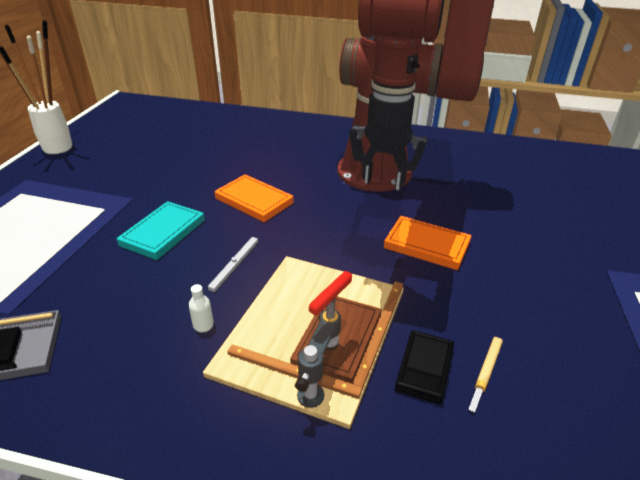

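```bash
python3 -c "
from h import *
p=cv2.imread('pics/t5.png')
for y in (.01,.02,.09,.1):
  xs=np.arange(-.085,-.055,.002)
  uv=proj('top',[np.r_[bw(x,y),.036] for x in xs]).astype(np.float32)
  v=cv2.remap(p,uv[None,:,0].copy(),uv[None,:,1].copy(),cv2.INTER_LINEAR)[0,:,2]
  print(y,dict(zip((xs*1000).round(),v)))
  xs=np.arange(.086,.116,.002)
  uv=proj('top',[np.r_[bw(x,y),.036] for x in xs]).astype(np.float32)
  v=cv2.remap(p,uv[None,:,0].copy(),uv[None,:,1].copy(),cv2.INTER_LINEAR)[0,:,2]
  print('  ',dict(zip((xs*1000).round(),v)))
c=p[120:225,240:320]; cv2.imwrite('pics/t5z.png',cv2.resize(c,None,fx=5.6,fy=5.6,interpolation=cv2.INTER_CUBIC))
"|sed 's/np\.[a-z0-9]*(\([-0-9.]*\))/\1/g'
```

```text
0.01 {-85.0: 244, -83.0: 244, -81.0: 244, -79.0: 246, -77.0: 239, -75.0: 240, -73.0: 176, -71.0: 58, -69.0: 88, -67.0: 145, -65.0: 144, -63.0: 148, -61.0: 149, -59.0: 103, -57.0: 97, -55.0: 111}
   {86.0: 104, 88.0: 94, 90.0: 99, 92.0: 118, 94.0: 138, 96.0: 144, 98.0: 140, 100.0: 159, 102.0: 212, 104.0: 213, 106.0: 210, 108.0: 205, 110.0: 175, 112.0: 173, 114.0: 221, 116.0: 253}
0.02 {-85.0: 249, -83.0: 249, -81.0: 249, -79.0: 251, -77.0: 252, -75.0: 242, -73.0: 204, -71.0: 59, -69.0: 84, -67.0: 139, -65.0: 141, -63.0: 142, -61.0: 133, -59.0: 83, -57.0: 115, -55.0: 143}
   {86.0: 144, 88.0: 148, 90.0: 102, 92.0: 84, 94.0: 147, 96.0: 140, 98.0: 139, 100.0: 148, 102.0: 225, 104.0: 246, 106.0: 251, 108.0: 234, 110.0: 190, 112.0: 175, 114.0: 216, 116.0: 249}
0.09 {-85.0: 91, -83.0: 88, -81.0: 82, -79.0: 119, -77.0: 229, -75.0: 218, -73.0: 132, -71.0: 61, -69.0: 88, -67.0: 127, -65.0: 135, -63.0: 134, -61.0: 117, -59.0: 100, -57.0: 116, -55.0: 136}
   {86.0: 129, 88.0: 123, 90.0: 97, 92.0: 81, 94.0: 128, 96.0: 126, 98.0: 123, 100.0: 152, 102.0: 183, 104.0: 195, 106.0: 194, 108.0: 187, 110.0: 179, 112.0: 182, 114.0: 229, 116.0: 243}
0.1 {-85.0: 102, -83.0: 98, -81.0: 86, -79.0: 100, -77.0: 201, -75.0: 255, -73.0: 148, -71.0: 49, -69.0: 80, -67.0: 128, -65.0: 127, -63.0: 129, -61.0: 121, -59.0: 79, -57.0: 81, -55.0: 86}
   {86.0: 95, 88.0: 82, 90.0: 70, 92.0: 98, 94.0: 114, 96.0: 115, 98.0: 110, 100.0: 135, 102.0: 204, 104.0: 250, 106.0: 251, 108.0: 230, 110.0: 183, 112.0: 177, 114.0: 222, 116.0: 244}
```

View pics/t5z.png

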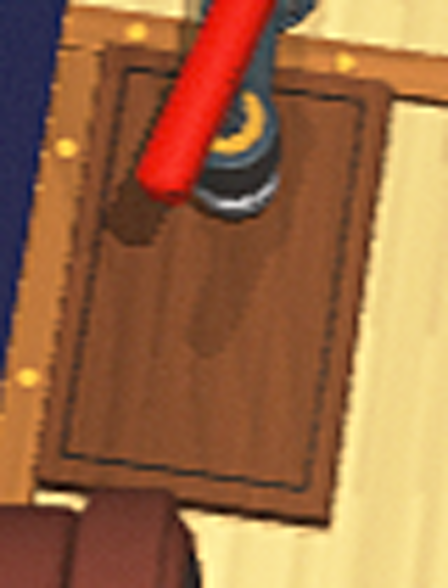

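The plaque is home: its near edge is at board x ≈ -69/-70 mm and its far edge at ≈ +100 mm, with both sides tight to the strips. Next I find the handle's centre from both views.

Run:
```python
from h import *
P=[]
for n in('top','scene'):
    p=cv2.cvtColor(cv2.imread({'top':'pics/t5.png','scene':'pics/s5.png'}[n]),cv2.COLOR_BGR2RGB)
    h=cv2.cvtColor(p,cv2.COLOR_RGB2HSV).astype(int)
    m=((h[...,0]<=5)|(h[...,0]>=175))&(h[...,1]>190)&(h[...,2]>120)
    m[:240 if n=='scene' else 90]=0; m[350:]=0
    m=big(m)
    c=max(cv2.findContours(m.astype(np.uint8),0,cv2.CHAIN_APPROX_NONE)[0],key=cv2.contourArea)
    rr=cv2.minAreaRect(c); print(n,rr,m.sum())
    bx=cv2.boxPoints(rr); e=sorted([(bx[i]+bx[(i+1)%4])/2 for i in range(4)],key=lambda q:-np.linalg.norm(q-rr[0]))[:2]
    P.append((rr[0],e))
def tri(a,b):
    o=[];D=[]
    for n,u in(('top',a),('scene',b)):
        x=ray(n,u,0)[0]; e=vision.camera_model(n)['eye']; d=(x-e)/np.linalg.norm(x-e); o.append(e);D.append(d)
    A=np.c_[D[0],-D[1]];t=np.linalg.lstsq(A,o[1]-o[0],rcond=None)[0]
    q0=o[0]+t[0]*D[0];q1=o[1]+t[1]*D[1];return (q0+q1)/2,np.linalg.norm(q0-q1)
print(tri(P[0][0],P[1][0]))
t=sorted(P[0][1],key=lambda q:q[1]);s=sorted(P[1][1],key=lambda q:-q[1]) # top row small = far(+x); scene row large= far x
for a,b in zip(t,s): print(a,b,tri(a,b))
```

```text
top ((278.19024658203125, 130.4105987548828), (10.259117126464844, 53.21061706542969), 24.22774314880371) 528
scene ((330.5, 292.0), (12.020814895629883, 54.44721603393555), 45.0) 616
(array([0.67487789, 0.02186048, 0.15991764]), np.float64(0.0005198927808794683))
[289.10812 106.14865] [311.25 311.25] (array([0.72182116, 0.00258367, 0.15949665]), np.float64(0.0004030076698474559))
[267.27237 154.67255] [349.75 272.75] (array([0.62745649, 0.04195295, 0.16355943]), np.float64(0.0015343659538784224))
```

>>> {"op": "carry_out", "data": {"increments": [[[32,0,-4],[0,0,-0.12],0.8],[[64,1,-4],[0,0,-0.24],0.8],[[96,1,-4],[0,0,-0.36],0.8],[[128,2,-4],[0,0,-0.48],0.8],[[160,2,-4],[0,0,-0.6],0.8],[[192,3,-4],[0,0,-0.72],0.8],[[224,4,-4],[0,0,-0.84],0.8],[[254,4,-4],[0,0,-0.96],0.8]]}}

```text
clock: 9.43
ee_pos: [0.6702, 0.0214, 0.2026]
eef_rot: [[0.681, 0.732, 0.002], [0.732, -0.681, -0.0], [0.001, 0.002, -1.0]]
force: [0.2, -0.0, 1.3]
gripper_width: 0.798
```

>>> {"op": "carry_out", "data": {"increments": [[[0,0,0],[0,0,-0.12],0.8],[[0,0,0],[0,0,-0.24],0.8],[[0,0,0],[0,0,-0.36],0.8],[[0,0,0],[0,0,-0.48],0.8],[[0,0,0],[0,0,-0.6],0.8],[[0,0,0],[0,0,-0.72],0.8],[[0,0,0],[0,0,-0.84],0.8],[[0,0,0],[0,0,-0.96],0.8]]}}

```text
clock: 10.1
ee_pos: [0.6685, 0.0219, 0.2027]
eef_rot: [[-0.209, 0.978, 0.002], [0.978, 0.209, -0.0], [-0.0, 0.002, -1.0]]
force: [-0.1, -0.0, 0.7]
gripper_width: 0.803
```

```bash
python3 -c "
from h import *
to([.674,.022,.21],2.748);print(r.sense()['joints'].round(3))"
```

```text
pos [0.6685 0.0219 0.2027] board [0.0453 0.051 ] psi 1.7816 F [-0.1 -0.   0.7] tq [ 0.07 -0.02  0.  ] w 0.803 t 10.1
shift mm [-1.   5.4 -7.3] rotvec [ 0.0014  0.0012 -0.9664]
[-0.072  0.33   1.528  0.     1.281 -0.283]
```

>>> {"op": "carry_out", "data": {"increments": [[[0,3,0],[0,0,-0.12],0.8],[[-1,5,0],[0,0,-0.24],0.8],[[-1,5,0],[0,0,-0.36],0.8],[[-1,5,0],[0,0,-0.48],0.8],[[-1,5,0],[0,0,-0.6],0.8],[[-1,5,0],[0,0,-0.72],0.8],[[-1,5,0],[0,0,-0.84],0.8],[[-1,5,0],[0,0,-0.96],0.8]]}}

```text
clock: 10.77
ee_pos: [0.6736, 0.0219, 0.2027]
eef_rot: [[-0.921, 0.389, 0.002], [0.389, 0.921, -0.0], [-0.002, 0.001, -1.0]]
force: [0.2, -0.2, -0.3]
gripper_width: 0.803
```

```bash
python3 -c "
from h import *
to([.674,.022,.141],2.748)"
```

```text
pos [0.6736 0.0219 0.2027] board [0.0503 0.0518] psi 2.7416 F [ 0.2 -0.2 -0.3] tq [-0.04  0.03  0.04] w 0.803 t 10.7667
shift mm [-0.2  0.2 61.7] rotvec [ 0.0006  0.0015 -0.0064]
```

>>> {"op": "carry_out", "data": {"increments": [[[0,0,15],[0,0,-0.006],0.8],[[0,0,30],[0,0,-0.006],0.8],[[0,0,45],[0,0,-0.006],0.8],[[0,0,56],[0,0,-0.006],0.8],[[0,0,62],[0,0,-0.006],0.8],[[0,0,62],[0,0,-0.006],0.8]]}}

```text
clock: 11.27
ee_pos: [0.672, 0.022, 0.1394]
eef_rot: [[-0.921, 0.389, -0.003], [0.389, 0.921, 0.0], [0.002, -0.001, -1.0]]
force: [-0.3, 0.3, 0.1]
gripper_width: 0.801
```

```bash
python3 -c "
from h import *
to([.674,.022,.141],2.748)
p,_=grab('scene','s6')
cv2.imwrite('pics/s6c.png',cv2.resize(p[180:420,200:440,::-1],None,fx=2.4,fy=2.4))"
```

```text
pos [0.672  0.022  0.1394] board [0.0486 0.0517] psi 2.7417 F [-0.3  0.3  0.1] tq [ 0.    0.04 -0.  ] w 0.801 t 11.2667
shift mm [-1.9  0.8 -1.6] rotvec [-0.0008 -0.0025 -0.0063]
```

View pics/s6c.png

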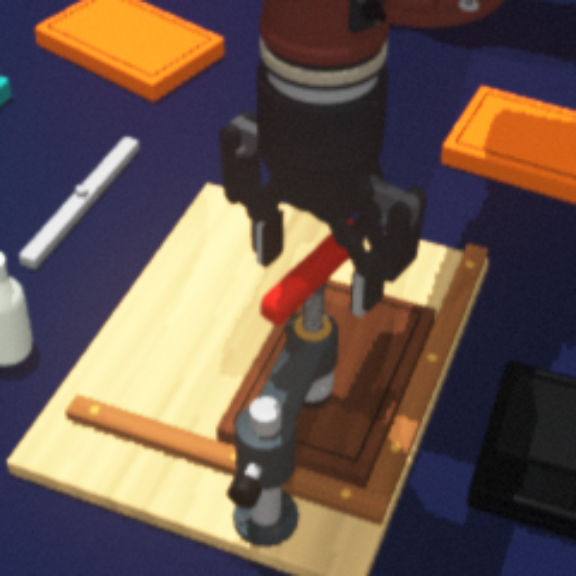

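The crop shows the jaws straddling the red bar, with one finger at (265,240) and the other at (365,290). I'll close them now.

>>> {"op": "carry_out", "data": {"increments": [[[-1,0.5,0],[0,0,-0.006],0.4],[[-1,0.5,0],[0,0,-0.006],0],[[-1,0.5,0],[0,0,-0.006],0],[[-1,0.5,0],[0,0,-0.006],0],[[-1,0.5,0],[0,0,-0.006],0],[[-1,0.5,0],[0,0,-0.006],0],[[-1,0.5,0],[0,0,-0.006],0],[[-1,0.5,0],[0,0,-0.006],0]], "grip_force": 70}}

```text
clock: 11.98
ee_pos: [0.6751, 0.0212, 0.1441]
eef_rot: [[-0.923, 0.384, 0.003], [0.384, 0.923, -0.001], [-0.003, -0.0, -1.0]]
force: [-2.7, -2.6, 5.9]
gripper_width: 0.198
```

```bash
python3 -c "
from h import *
to([.674,.022,.141],2.748)"
```

```text
pos [0.6751 0.0212 0.1441] board [0.0518 0.0513] psi 2.7474 F [-2.7 -2.6  5.9] tq [-0.51  0.37 -0.19] w 0.198 t 11.9833
shift mm [1.3 0.3 3.1] rotvec [-0.0001  0.0034 -0.0006]
```

>>> {"op": "carry_out", "data": {"increments": [[[0,0,0.2],[0,0,0.1],0],[[0,0,0.4],[0,0,0.2],0],[[0,0,0.6],[0,0,0.3],0],[[0,0,0.8],[0,0,0.4],0],[[0,0,1.0],[0,0,0.5],0],[[0,0,1.2],[0,0,0.6],0]]}}

```text
clock: 12.48
ee_pos: [0.6748, 0.0208, 0.143]
eef_rot: [[-0.543, 0.84, 0.002], [0.84, 0.543, -0.003], [-0.004, 0.0, -1.0]]
force: [-3.9, -4.0, 5.6]
gripper_width: 0.195
```

```bash
python3 -c "
from h import *
to([.674,.022,.141],2.748);print(r.sense()['effort'][5],r.sense()['joints'][5])
p,_=grab('scene','s7')
cv2.imwrite('pics/s7c.png',cv2.resize(p[180:420,200:440,::-1],None,fx=2.4,fy=2.4))"
```

```text
pos [0.6748 0.0208 0.143 ] board [0.0516 0.0509] psi 2.1445 F [-3.9 -4.   5.6] tq [-0.63  0.54  0.34] w 0.195 t 12.4833
shift mm [ 1.4 -0.   1.9] rotvec [-0.0007  0.0035 -0.6035]
-0.4906820319592953 -0.644555028251685
```

View pics/s7c.png

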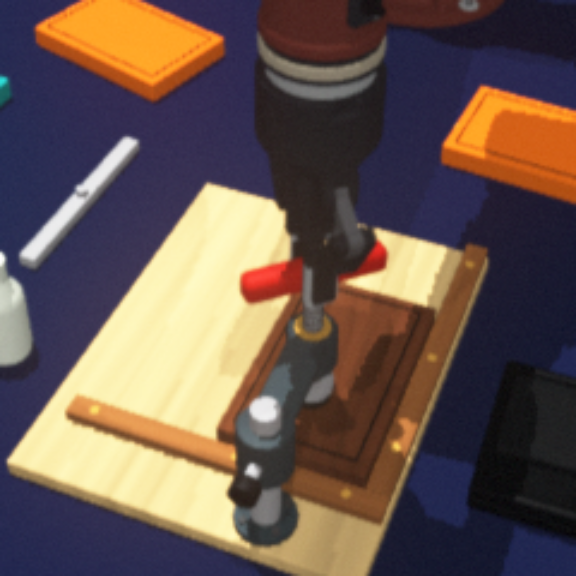

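>>> {"op": "carry_out", "data": {"increments": [[[0,0,0.2],[0,0,0.1],0],[[0,0,0.4],[0,0,0.2],0],[[0,0,0.6],[0,0,0.3],0],[[0,0,0.8],[0,0,0.4],0]]}}

```text
clock: 12.87
ee_pos: [0.6745, 0.0207, 0.1422]
eef_rot: [[-0.173, 0.985, 0.001], [0.985, 0.173, -0.003], [-0.003, 0.001, -1.0]]
force: [-4.2, -3.9, 7.9]
gripper_width: 0.194
```

```bash
cat > s.py <<'E'
from h import *
s=r.sense();R=s['eef_rot'];print('psi',round(np.arctan2(R[1,0],R[0,0]),4),'turned',round(2.747-np.arctan2(R[1,0],R[0,0]),3),'z',s['ee_pos'].round(4),'F',s['force'].round(1),'tq',s['wrist_torque'].round(3),'eff',s['effort'][5].round(3),'q6',s['joints'][5].round(3))
E
python3 s.py
```

```text
psi 1.7445 turned 1.002 z [0.6745 0.0207 0.1422] F [-4.2 -3.9  7.9] tq [-0.75   0.846  0.281] eff -0.492 q6 -0.245
```

>>> {"op": "carry_out", "data": {"increments": [[[0,0,0.2],[0,0,0.1],0],[[0,0,0.4],[0,0,0.2],0],[[0,0,0.6],[0,0,0.3],0]]}}

```text
clock: 13.12
ee_pos: [0.6741, 0.0207, 0.1416]
eef_rot: [[0.126, 0.992, 0.0], [0.992, -0.126, -0.003], [-0.003, 0.001, -1.0]]
force: [-4.9, -4.0, 7.6]
gripper_width: 0.198
```

```bash
python3 s.py
```

```text
psi 1.4446 turned 1.302 z [0.6741 0.0207 0.1416] F [-4.9 -4.   7.6] tq [-0.682  0.85   0.26 ] eff -0.493 q6 0.055
```

>>> {"op": "carry_out", "data": {"increments": [[[0,0,0.2],[0,0,0.1],0],[[0,0,0.4],[0,0,0.2],0],[[0,0,0.6],[0,0,0.3],0]]}}

```text
clock: 13.37
ee_pos: [0.6739, 0.0207, 0.141]
eef_rot: [[0.413, 0.911, -0.0], [0.911, -0.413, -0.003], [-0.003, 0.001, -1.0]]
force: [-5.6, -4.3, 8.3]
gripper_width: 0.197
```

```bash
python3 s.py
```

```text
psi 1.1445 turned 1.602 z [0.6739 0.0207 0.141 ] F [-5.6 -4.3  8.3] tq [-0.679  1.009  0.289] eff -0.495 q6 0.355
```

>>> {"op": "carry_out", "data": {"increments": [[[0,0,0.2],[0,0,0.1],0],[[0,0,0.4],[0,0,0.2],0]]}}

```text
clock: 13.53
ee_pos: [0.6737, 0.0208, 0.1406]
eef_rot: [[0.586, 0.81, -0.001], [0.81, -0.586, -0.003], [-0.002, 0.001, -1.0]]
force: [-7.2, -3.7, 9.6]
gripper_width: 0.193
```

```bash
python3 s.py
```

```text
psi 0.9445 turned 1.802 z [0.6737 0.0208 0.1406] F [-7.2 -3.7  9.6] tq [-0.627  1.083  0.285] eff -0.496 q6 0.555
```

>>> {"op": "carry_out", "data": {"increments": [[[0,0,0.2],[0,0,0.1],0],[[0,0,0.4],[0,0,0.2],0]]}}

```text
clock: 13.7
ee_pos: [0.6736, 0.0209, 0.1402]
eef_rot: [[0.735, 0.678, -0.001], [0.678, -0.735, -0.002], [-0.002, 0.001, -1.0]]
force: [-6.9, -3.2, 10.0]
gripper_width: 0.195
```

```bash
python3 s.py
```

```text
psi 0.7445 turned 2.002 z [0.6736 0.0209 0.1402] F [-6.9 -3.2 10. ] tq [-0.579  1.117  0.309] eff -0.498 q6 0.755
```

>>> {"op": "carry_out", "data": {"increments": [[[0,0,0.2],[0,0,0.1],0],[[0,0,0.4],[0,0,0.2],0]]}}

```text
clock: 13.87
ee_pos: [0.6735, 0.0211, 0.1398]
eef_rot: [[0.855, 0.518, -0.001], [0.518, -0.855, -0.002], [-0.002, 0.001, -1.0]]
force: [-6.3, -3.4, 8.8]
gripper_width: 0.196
```

```bash
python3 s.py
```

```text
psi 0.5446 turned 2.202 z [0.6735 0.0211 0.1398] F [-6.3 -3.4  8.8] tq [-0.503  1.146  0.273] eff -0.492 q6 0.955
```

>>> {"op": "carry_out", "data": {"increments": [[[0,0,0.2],[0,0,0.1],0],[[0,0,0.4],[0,0,0.2],0]]}}

```text
clock: 14.03
ee_pos: [0.6734, 0.0212, 0.1395]
eef_rot: [[0.941, 0.338, -0.001], [0.338, -0.941, -0.002], [-0.002, 0.001, -1.0]]
force: [-6.6, -2.6, 9.0]
gripper_width: 0.199
```

```bash
python3 s.py
```

```text
psi 0.3446 turned 2.402 z [0.6734 0.0212 0.1395] F [-6.6 -2.6  9. ] tq [-0.453  1.225  0.393] eff -0.46 q6 1.155
```

>>> {"op": "carry_out", "data": {"increments": [[[0,0,0.2],[0,0,0.1],0],[[0,0,0.4],[0,0,0.2],0]]}}

```text
clock: 14.2
ee_pos: [0.6734, 0.0214, 0.1391]
eef_rot: [[0.99, 0.144, -0.001], [0.144, -0.99, -0.002], [-0.002, 0.001, -1.0]]
force: [-8.3, -3.0, 9.5]
gripper_width: 0.202
```

```bash
python3 s.py
```

```text
psi 0.1447 turned 2.602 z [0.6734 0.0214 0.1391] F [-8.3 -3.   9.5] tq [-0.359  1.191  0.359] eff -0.429 q6 1.355
```

>>> {"op": "carry_out", "data": {"increments": [[[0,0,0.2],[0,0,0.1],0],[[0,0,0.4],[0,0,0.2],0]]}}

```text
clock: 14.37
ee_pos: [0.6733, 0.0216, 0.1387]
eef_rot: [[0.998, -0.055, -0.002], [-0.055, -0.998, -0.001], [-0.001, 0.001, -1.0]]
force: [-6.6, -1.9, 9.5]
gripper_width: 0.198
```

```bash
python3 s.py
```

```text
psi -0.0552 turned 2.802 z [0.6733 0.0216 0.1387] F [-6.6 -1.9  9.5] tq [-0.313  1.258  0.392] eff -0.398 q6 1.555
```

Joint 6 effort was steady until about 2.17 rad, then rose by 0.031 per 0.2 rad, which matches the 0.16 N·m/rad expected after touch. I'll aim for about 3.65 rad turned, or 1.5 rad past touch.

>>> {"op": "carry_out", "data": {"increments": [[[0,0,0.2],[0,0,0.1],0],[[0,0,0.4],[0,0,0.2],0],[[0,0,0.6],[0,0,0.3],0]]}}

```text
clock: 14.62
ee_pos: [0.6734, 0.0219, 0.1382]
eef_rot: [[0.938, -0.348, -0.001], [-0.348, -0.938, -0.001], [-0.001, 0.001, -1.0]]
force: [-6.6, -2.8, 10.5]
gripper_width: 0.197
```

```bash
python3 s.py
```

```text
psi -0.355 turned 3.102 z [0.6734 0.0219 0.1382] F [-6.6 -2.8 10.5] tq [-0.236  1.195  0.398] eff -0.351 q6 1.855
```

>>> {"op": "carry_out", "data": {"increments": [[[0,0,0.2],[0,0,0.1],0],[[0,0,0.4],[0,0,0.2],0],[[0,0,0.6],[0,0,0.3],0]]}}

```text
clock: 14.87
ee_pos: [0.6736, 0.0221, 0.1377]
eef_rot: [[0.793, -0.609, -0.001], [-0.609, -0.793, -0.001], [-0.0, 0.001, -1.0]]
force: [-6.7, -0.7, 9.4]
gripper_width: 0.196
```

```bash
python3 s.py
```

```text
psi -0.6548 turned 3.402 z [0.6736 0.0221 0.1377] F [-6.7 -0.7  9.4] tq [-0.144  1.127  0.503] eff -0.304 q6 2.155
```

>>> {"op": "carry_out", "data": {"increments": [[[0,0,0.2],[0,0,0.1],0],[[0,0,0.4],[0,0,0.2],0],[[0,0,0.5],[0,0,0.26],0]]}}

```text
clock: 15.12
ee_pos: [0.6737, 0.0223, 0.1372]
eef_rot: [[0.611, -0.792, -0.001], [-0.792, -0.611, -0.0], [-0.0, 0.001, -1.0]]
force: [-7.0, -0.8, 9.4]
gripper_width: 0.193
```

```bash
python3 s.py
```

```text
psi -0.914 turned 3.661 z [0.6737 0.0223 0.1372] F [-7.  -0.8  9.4] tq [-0.095  1.084  0.51 ] eff 0.246 q6 2.414
```

Torque is now about 0.51 N·m against 0.28 free (1.8×), roughly 125 N. I'll release and lift clear.

>>> {"op": "carry_out", "data": {"increments": [[[0,0,0],[0,0,0],0.1],[[0,0,0],[0,0,0],0.3],[[0,0,0],[0,0,0],0.6],[[0,0,0],[0,0,0],0.8],[[0,0,0],[0,0,0],0.8],[[0,0,-10],[0,0,0],0.8],[[0,0,-35],[0,0,0],0.8],[[0,0,-70],[0,0,0],0.8]]}}

```text
clock: 15.78
ee_pos: [0.6717, 0.0223, 0.2018]
eef_rot: [[0.612, -0.791, -0.007], [-0.791, -0.612, 0.001], [-0.005, 0.005, -1.0]]
force: [0.2, 0.1, -1.3]
gripper_width: 0.806
```

```bash
python3 s.py; python3 -c "
from h import *
to([.42,.05,.3],-.9)"
```

```text
psi -0.9122 turned 3.659 z [0.6717 0.0223 0.2018] F [ 0.2  0.1 -1.3] tq [-0.019 -0.016  0.04 ] eff 0.0 q6 2.412
pos [0.6717 0.0223 0.2018] board [0.0484 0.0519] psi -0.9122 F [ 0.2  0.1 -1.3] tq [-0.02 -0.02  0.04] w 0.806 t 15.7833
shift mm [-176.4  182.6  -96.5] rotvec [ 0.0048  0.0046 -0.0122]
```

>>> {"op": "carry_out", "data": {"increments": [[[0,0,-20],[0,0,0],0.8],[[-20,20,-40],[0,0,-0.1],0.8],[[-45,45,-50],[0,0,-0.2],0.8],[[-70,70,-60],[0,0,-0.3],0.8],[[-95,95,-70],[0,0,-0.4],0.8],[[-120,125,-80],[0,0,-0.5],0.8],[[-145,150,-90],[0,0,-0.6],0.8],[[-170,175,-95],[0,0,-0.7],0.8]]}}

```text
clock: 16.45
ee_pos: [0.4308, 0.0496, 0.3018]
eef_rot: [[0.979, -0.206, 0.005], [-0.206, -0.979, -0.0], [0.005, -0.001, -1.0]]
force: [-0.7, 0.0, 0.8]
gripper_width: 0.801
```

```bash
python3 -c "
from h import *
p,_=grab('top','t8');ps,_=grab('scene','s8')
b,q,rd=masks(p)
q=big(cv2.morphologyEx(q.astype(np.uint8),cv2.MORPH_OPEN,np.ones((5,5))))
Q=rect('top',q,.036);print(Q,wb(Q[0]),Q[2]-tb)
H=rect('top',big(rd),.163);print(H)
cv2.imwrite('pics/t8c.png',cv2.resize(p[80:290,210:410,::-1],None,fx=2.8,fy=2.8))"
```

```text
(array([0.63828912, 0.03802727]), (171.0595703125, 125.30322265625), np.float64(-0.14715696077396334)) [0.01301534 0.06265   ] -0.0028569607739633296
(array([0.67207349, 0.02115882]), (97.27468872070312, 17.79631233215332), np.float64(-0.9146321166142055))
```

View pics/t8c.png

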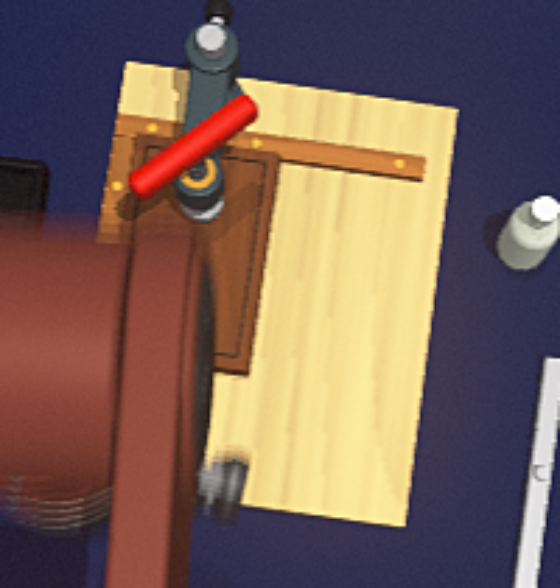

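View pics/s8.png

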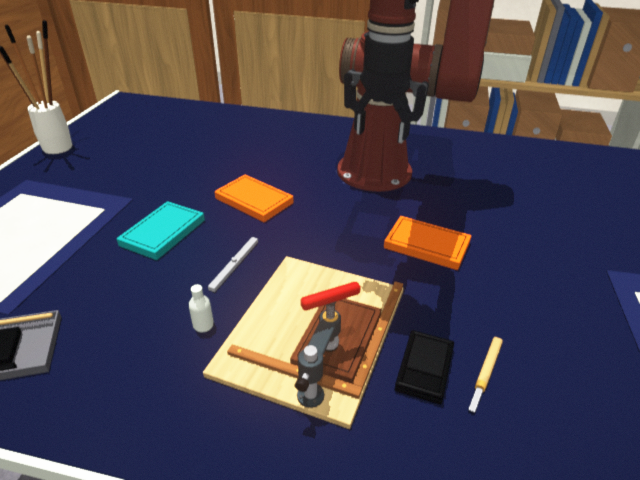

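The plaque is still in the corner, with the same right and near edges as before in the top crop. The bar is at -0.915 rad, matching a turn of 3.66 rad with no springback, and the loose items haven't moved. I'll let the arm settle and hand in.

>>> {"op": "carry_out", "data": {"increments": [[[0,0,0],[0,0,0],0.8],[[0,0,0],[0,0,0],0.8],[[0,0,0],[0,0,0],0.8],[[0,0,0],[0,0,0],0.8]]}}

```text
clock: 16.88
ee_pos: [0.4329, 0.0492, 0.2996]
eef_rot: [[0.977, -0.211, 0.001], [-0.211, -0.977, -0.0], [0.001, -0.0, -1.0]]
force: [-1.1, 0.1, 0.3]
gripper_width: 0.798
```

```bash
python3 -c "
from rig import job
print(job.sign_off())"
```

```text
the job is handed in; nothing more can be done
None
```

The plaque is in the corner of the stop and clamped, and the job was handed in at about 17 s; the sign-off gave no verdict.

- **Placing:** I pushed the plaque with two fingers, first against the left strip and then against the far one. Before clamping, the top view put its edges within about 1 mm of home and its angle within about 0.001 rad of the board. The automatic rectangle fit placed its centre about 2 mm short in x, probably because it included the plaque's shaded near side. The edge profiles and the finger positions both said it was home.
- **Clamping:** I turned the T-handle 3.66 rad clockwise. The pad touched at about 2.17 rad, so the screw went about 1.5 rad past touch. Torque rose from about 0.28 to 0.51 N·m, or 1.8 times the free value. That works out to roughly 125 N, calculated from the turn and not measured directly.
- **Last check:** After I let go, the bar stood at -0.915 rad, exactly where I left it, so it did not spring back. The inkstone, bottle, paperweight and chisel looked unmoved, and the arm was clear.
- **Check that failed:** The final fit of the plaque's width gave 125 mm because the arm hid part of it. I relied on its visible right and near edges, which had not moved.

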